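# Close the plugs of a dish lid in order

### The arm

A 7-joint arm with a two-finger parallel gripper is mounted at the origin on the work surface. World frame = base frame: x ahead of the robot, y to its left, z up, the work surface at z = 0. Lengths are in m, angles in rad, forces in N, time in s.
With the tool pointing down it reaches from about 0.425 to 0.875 m from the base axis. Payload 4.7 kg.
Tool frame: the origin (TCP) lies on the centre line of the jaws, within the pads' length; the fingertips stand ahead of it and the grasp point (between the pads) lies 8 mm behind it (ctrl.finger_overhang is the x of the fingertips in the tool frame, in m); x points along the fingers, z is the direction in which the jaws open and shut, and the axes are right-handed (so a half turn about x gives the same grasp; the last joint's range is limited). The gripper opens to 87 mm and grips with 3 to 60 N. Pads are 19 mm wide; open, the fingers measure 117 mm over their backs; the gripper's body (75 mm by 190 mm) begins 51 mm behind the grasp point.
Start: joints at [-1.318, 0.321, -0.07, 1.45, 0.023, 1.371, -0.057], TCP at [0.154, 0.632, 0.234] pointing down, gripper open.
Joint ranges: [-2.86, 2.86], [-0.3, 2.09], [-1.38, 1.24], [0.06, 2.45], [-1.56, 4.7], [0.09, 2.05], [-2.69, 2.69]. Speed limits (rad/s): [2.57, 2.57, 3.14, 3.14, 3.14, 3.14, 3.14].

### API

Orientations are given as a rotation vector (axis times angle).
In Python, from bench import readout, viewer, job, nets, ctrl gives the robot as it stands.
- The arm moves only by the shell command python3 -m creep 'ROWS' [FORCE]. ROWS is JSON, a list of rows, each an object with "linear": the shift along the tool's x, y, z in m, a list of three; "twist": the turn, a rotation vector about the tool's x, y, z in degrees, a list of three; "fingers": the gripper's target within -1 to 1 (shut at 1, half-way at 0, fully open at -1). A call has 1 to 8 rows; each row is the pose to reach, as a shift and turn from the pose commanded when the call began, along the tool's axes at that moment; what a row does not reach only later rows make up. A row lasts 1/12 s, in which the tool goes at most 41.7 mm and 7.16 degrees, less where a joint would pass 70% of its speed; a pose out of reach is approached as far as the arm can. A call with a gripper value outside its range is refused whole. The fingers move at their own pace and stop on an object; FORCE is the grip in N (left out, the last holds). Time passes only in rows, so rows that repeat a pose let the fingers close. It gives the time, the measured TCP pose, the force and the opening at its end, in the units of the state.
- readout.get_state(): the state, without advancing time (a new reading comes with each control period).
- viewer.get_image(name): name is "scene" or "top" or "wrist"; returns (picture, depth): 400x640x3 uint8, red, green, blue; 400x640 float32, m along the optical axis (not along the pixel's ray), 0 where there is no reading.
- viewer.camera_params(name): a dict with "K" (3x3 intrinsics, pixels), "k1" (the pictures are not rectified: a ray, as slopes to the right and down, at radius r is drawn at 1 + k1 r^2 times it, then the intrinsics apply), "cam_to_world" (4x4, takes a point from camera to world coordinates). Camera axes: x right, y down, z forward; pixel columns grow to the right and rows downward; lengths in m; the calibration is good to about 2 mm. A picture is of the moment at which its call begins: read the wrist's pose just before it. camera_params takes no time and is no camera call; for the wrist camera it gives the pose at the moment of the call.
- job.close_job(): hands the job in, once; it reports no verdict.
Trained networks look in the newest picture that a camera, given by its name, has taken for a name from the list of things; names that differ only in an ending like _2 or _b are one class to them, and where a whole thing is asked for, a point or a joint stands for the part that bears it (a point fixed in the world has none). Each returns a list of dicts, best first, with "conf" (0 to 1); they miss things now and then, are a little off and sometimes report something else, mostly with a low value. They report only what shows in the picture. A call takes as long as a camera call. They do not tell look-alikes from the thing itself.
- nets.boxes_of(camera, label): "centre" ([x, y, z] in m, in world coordinates, good to about 4 mm: the middle of the surface that is visible of it).
- nets.place_of(camera, label): "centre" ([x, y, z] in m, in world coordinates, good to about 4 mm: a listed point, or the origin of a listed thing).
The state is a dict: "time": time; "joint_positions": joint angles; "qd": joint speeds; "joint_torque": joint torques, N m; "position": TCP position; "tool_rot": TCP orientation; "ft_force": force on the tool from outside, world axes, zero at the start; "torque": the same for the moment, N m; "grip_width": opening from 0.0 (shut) to 1.0 (fully open).
Only numpy, scipy, OpenCV 4.12 (cv2) and the standard library are available. Lean on these libraries where they do the work, as an engineer would, in place of code of your own. Each camera call takes 0.05 s, during which the arm holds its last target.

### The job

Close up the lidded dish: with the fingertips, gently push its lid's plugs down until each stays down, one after another - first the rim plug beside the lid's pull ear, then the next rim plug clockwise as seen from above, then the last rim plug, and finally the bigger vent plug in the middle. Do not push hard, do not lift, tip or shift the dish, and leave everything else on the counter where it is.

Things in the scene. Friction and masses are not known exactly. Their poses are not given: they have to be found in the camera images.
- dish: White round ceramic dish, 156 mm across, about 1 kg, loose, with a dark grey silicone lid 166 mm across (flat top at 78 mm). Origin: centre of its underside; +x points to the lid's one pull ear (44 mm wide, 41 mm past the rim), z up. On the lid: three alike pale plugs (22 mm across) 55 mm from the axis at 0, -120 and +120 degrees from the ear, and a bigger one (30 mm) in the middle.
- plug_ear (a joint): How far the rim plug right beside the pull ear is pushed in, in m: 0 = fully up (top 14 mm above the lid, 92 mm above the counter), 0.008 = home (top 6 mm above the lid). It starts at 0 to 0.0015, yields at about 3 N, stays where it is left (no spring) and counts as pushed in beyond 0.005.
- plug_ear_top (a point): Centre of the flat, unsqueezed top of the rim plug right beside the pull ear; it goes down with the plug. The cap is springy: under the finger it squeezes 2 mm at the 3 N that move the plug, at most 5 mm (1.5 N per mm), so push the finger about 9 mm down from 92 mm. Over 25 N is too hard.
- plug_second (a joint): How far the rim plug next clockwise (seen from above) after the one beside the ear, at -120 degrees is pushed in, in m: 0 = fully up (top 14 mm above the lid, 92 mm above the counter), 0.008 = home (top 6 mm above the lid). It starts at 0 to 0.0015, yields at about 3 N, stays where it is left (no spring) and counts as pushed in beyond 0.005.
- plug_second_top (a point): Centre of the flat, unsqueezed top of the rim plug next clockwise (seen from above) after the one beside the ear, at -120 degrees; it goes down with the plug. The cap is springy: under the finger it squeezes 2 mm at the 3 N that move the plug, at most 5 mm (1.5 N per mm), so push the finger about 9 mm down from 92 mm. Over 25 N is too hard.
- plug_third (a joint): How far the remaining rim plug, at +120 degrees is pushed in, in m: 0 = fully up (top 14 mm above the lid, 92 mm above the counter), 0.008 = home (top 6 mm above the lid). It starts at 0 to 0.0015, yields at about 3 N, stays where it is left (no spring) and counts as pushed in beyond 0.005.
- plug_third_top (a point): Centre of the flat, unsqueezed top of the remaining rim plug, at +120 degrees; it goes down with the plug. The cap is springy: under the finger it squeezes 2 mm at the 3 N that move the plug, at most 5 mm (1.5 N per mm), so push the finger about 9 mm down from 92 mm. Over 25 N is too hard.
- vent_plug (a joint): How far the bigger vent plug in the middle of the lid is pushed in, in m: 0 = fully up (top 14 mm above the lid, 92 mm above the counter), 0.008 = home (top 6 mm above the lid). It starts at 0 to 0.0015, yields at about 3 N, stays where it is left (no spring) and counts as pushed in beyond 0.005.
- vent_plug_top (a point): Centre of the flat, unsqueezed top of the bigger vent plug in the middle of the lid; it goes down with the plug. The cap is springy: under the finger it squeezes 2 mm at the 3 N that move the plug, at most 5 mm (1.5 N per mm), so push the finger about 9 mm down from 92 mm. Over 25 N is too hard.
- jug: Blue plastic reamer jug, 108 mm across, 110 mm tall with its cone, handle to +x reaching 85 mm from the axis. Origin: centre of its underside. Bystander.
- tumbler: Green glass tumbler, 72 mm across, 95 mm tall. Origin: centre of its underside. Bystander.
- ramekin: Small terracotta bowl, 80 mm across, 45 mm tall. Origin: centre of its underside. Bystander.
- spoon: Steel tablespoon, 190 mm long, lying on the counter along its own x axis. Bystander.
- mug: White mug, 80 mm across, 92 mm tall, handle to its +y, off to the robot's left. Origin: centre of its underside. Bystander.
- jar: Amber glass jar with steel cap, 72 mm across, 110 mm tall, off to the robot's right. Origin: centre of its underside. Bystander.
Mind the look-alikes: they are no part of the job. Leave any green or red look-alike of the dish alone.

How it is judged:
By the outcome, as a careful person would: the job done as asked, in the order asked, and still so for the second after the job is handed in, with the robot touching nothing.
It also fails if it takes over 51 s, if anything falls off the work surface, if the arm or the gripper's body presses on something with over 40 N, if the wrist force passes 120 N, or if a joint passes its speed limit or range.

## Working session

There is one attempt and no reset: what is moved stays moved. The work goes in short steps, Python scripts to look and compute and a shell command to move; the robot and the scene stay as the last step left them, time stands still between calls to the robot, and variables do not carry over. Pictures are saved under pics/ and viewed, and the job is handed in when it is done.

```bash
ls; mkdir -p pics
python3 - <<'E'
from bench import readout, viewer, job, nets, ctrl
import cv2, numpy as np
s=readout.get_state(); print(s)
print(ctrl.finger_overhang)
for n in ("top","scene"):
    im,d=viewer.get_image(n); cv2.imwrite(f"pics/{n}0.png",im[:,:,::-1])
    for l in ("dish","plug_ear_top","plug_second_top","plug_third_top","vent_plug_top"):
        print(n,l,[(np.round(r["centre"],4).tolist(),round(r["conf"],2)) for r in nets.place_of(n,l)])
print(readout.get_state()["time"])
E
```

```text
pics
{'time': 0.0, 'joint_positions': array([-1.31789451,  0.32185506, -0.07005181,  1.45164904,  0.02258276,
        1.3708016 , -0.05689766]), 'qd': array([-0.00067007,  0.00133225, -0.00153869, -0.00063919, -0.0012016 ,
        0.00140599, -0.00011433]), 'joint_torque': array([ 2.31127542e-04, -4.91293716e+01, -4.03679274e-01, -3.12529492e+01,
       -6.37595449e-02,  4.39919543e-02,  1.93324217e-04]), 'position': array([0.15368763, 0.63103035, 0.23245345]), 'tool_rot': array([-1.03277269,  1.31424303,  1.03066815]), 'ft_force': array([ 0.09185207, -0.14356525,  0.50440921]), 'torque': array([ 0.02460618, -0.02507916,  0.00100275]), 'grip_width': 1.0004406912737265}
0.011
top dish [([0.7239, 0.1981, 0.0035], 0.88), ([0.5781, -0.0759, 0.0019], 0.86), ([0.308, -0.305, 0.0003], 0.79), ([0.52, 0.4847, -0.001], 0.56)]
top plug_ear_top [([0.5497, 0.0839, 0.0014], 0.7), ([0.6093, -0.1171, 0.0924], 0.58), ([0.7582, 0.2414, 0.0963], 0.47), ([0.2949, -0.2518, 0.0911], 0.46)]
top plug_second_top [([0.3548, -0.317, 0.0908], 0.49), ([0.7433, 0.1491, 0.0965], 0.43)]
top plug_third_top [([0.2621
[... 206 characters left out ...]
9], 0.55), ([0.5456, -0.2385, 0.0008], 0.52)]
scene dish [([0.3094, -0.3056, -0.0006], 0.9), ([0.7217, 0.2008, -0.0022], 0.63), ([0.5741, -0.077, -0.0008], 0.6), ([0.7776, -0.0374, -0.0033], 0.22)]
scene plug_ear_top [([0.7591, 0.2414, 0.0856], 0.44)]
scene plug_second_top [([0.5164, 0.4889, 0.0003], 0.66), ([0.7397, 0.1463, 0.0883], 0.43), ([0.3607, -0.3156, 0.0959], 0.41), ([0.5211, -0.0815, 0.0877], 0.4)]
scene plug_third_top [([0.6665, 0.2117, 0.0945], 0.51), ([0.2656, -0.3418, 0.0944], 0.5), ([0.5986, -0.0258, 0.0945], 0.47)]
scene vent_plug_top [([0.7244, 0.2009, 0.091], 0.49), ([0.3029, -0.3029, 0.0912], 0.48), ([0.5807, -0.0756, 0.0945], 0.43), ([0.4995, -0.5207, -0.0011], 0.16)]
0.6
```

View pics/top0.png

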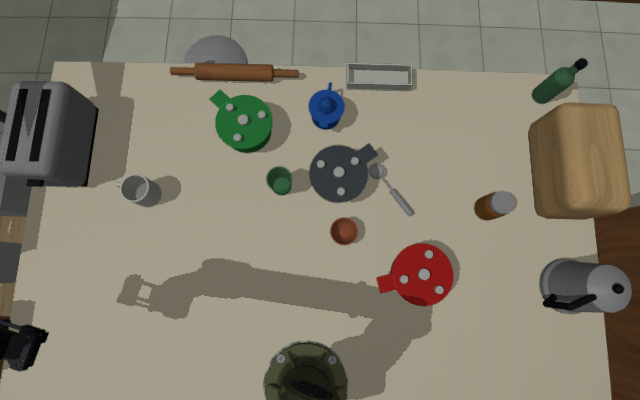

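View pics/scene0.png

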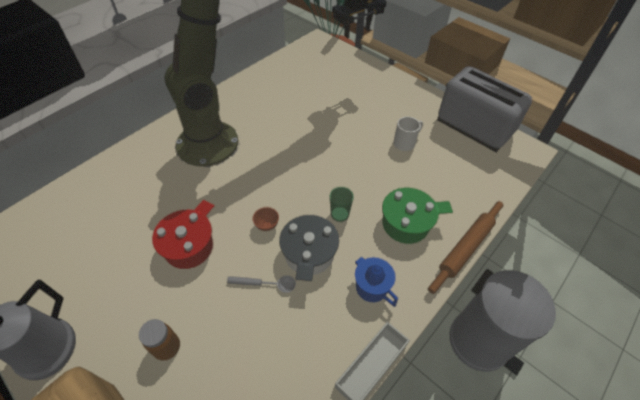

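The top view shows the dark grey dish at about pixel (338,173), with its ear to the upper right at (368,153). The green dish at (243,122) and the red one at (422,272) are look-alikes. Next I'll refine the plug positions with the calibration and depth.

```bash
cat > h.py <<'E'
import numpy as np, cv2
from bench import readout, viewer, nets, ctrl
from scipy.spatial.transform import Rotation as R
def rays(name,uv,p=None):
    p=p or viewer.camera_params(name); K=np.array(p["K"]); 
    d=cv2.undistortPoints(np.array(uv,float).reshape(-1,1,2),K,np.array([p["k1"],0,0,0.])).reshape(-1,2)
    return d,np.array(p["cam_to_world"])
def at_z(name,uv,z,p=None):
    d,T=rays(name,uv,p); D=np.c_[d,np.ones(len(d))]@T[:3,:3].T; o=T[:3,3]
    return o+D*((z-o[2])/D[:,2])[:,None]
def blobs(name,im,p,lo,hi,thr=150,amin=15,amax=2000,zz=0.0913):
    g=im.astype(int); m=((g.min(2)>thr)&(g.max(2)-g.min(2)<40)).astype(np.uint8)
    n,l,st,c=cv2.connectedComponentsWithStats(m)
    out=[]
    for i in range(1,n):
        if amin<st[i,4]<amax and lo[0]<c[i,0]<hi[0] and lo[1]<c[i,1]<hi[1]:
            out.append((c[i].round(1).tolist(),int(st[i,4]),at_z(name,[c[i]],zz,p)[0].round(4).tolist()))
    return out
def tgt(xyz,yaw=0):
    s=readout.get_state(); Rt=R.from_rotvec(s["tool_rot"]).as_matrix()
    return Rt.T@(np.array(xyz)-s["position"])
E
python3 - <<'E'
from h import *
im=cv2.imread("pics/top0.png")[:,:,::-1]; p=viewer.camera_params("top")
for t in (110,130,150):
  for b in blobs("top",im,p,(310,145),(372,202),t): print(t,b)
cv2.imwrite("pics/crop.png",cv2.resize(im[130:215,300:420,::-1],None,fx=6,fy=6,interpolation=cv2.INTER_NEAREST))
s=readout.get_state(); print(R.from_rotvec(s["tool_rot"]).as_matrix().round(3)); print(tgt([0.576,-0.077,0.20]))
E
```

```text
110 ([354.1, 160.3], 42, [0.6097, -0.1179, 0.0913])
110 ([320.0, 163.3], 42, [0.5982, -0.0233, 0.0913])
110 ([338.3, 171.5], 81, [0.5765, -0.0745, 0.0913])
110 ([340.2, 191.0], 41, [0.5215, -0.0806, 0.0913])
130 ([354.3, 160.4], 29, [0.6093, -0.1183, 0.0913])
130 ([320.4, 163.4], 30, [0.5981, -0.0244, 0.0913])
130 ([338.4, 171.5], 63, [0.5764, -0.0747, 0.0913])
130 ([340.5, 190.7], 30, [0.5225, -0.0812, 0.0913])
[[ 0.    -0.972  0.237]
 [ 0.     0.237  0.972]
 [-1.    -0.     0.   ]]
[ 0.03357783 -0.57781347 -0.58859327]
```

View pics/crop.png

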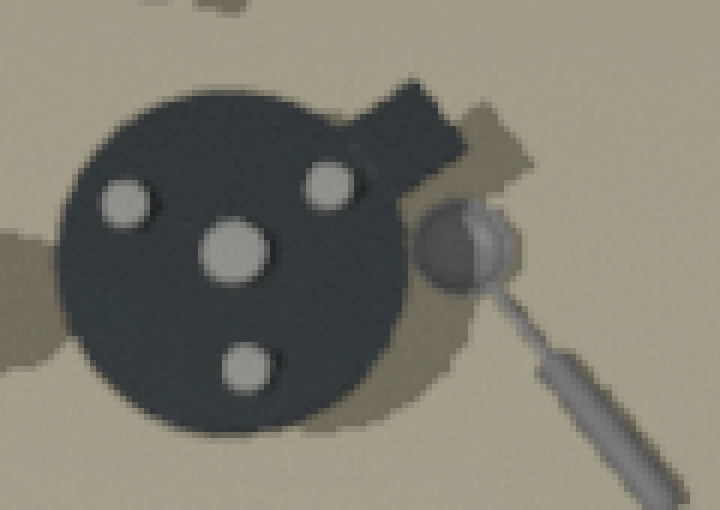

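Both networks and the blob detection agree on the layout: centre (0.5765, -0.075), ear plug (0.6095, -0.118), second (0.522, -0.081), third (0.598, -0.024). I'll carry the arm over at height and close the fingers on the way.

```bash
python3 -m creep '[{"linear":[0,-0.027,-0.028],"twist":[0,0,0],"fingers":1},{"linear":[0,-0.054,-0.056],"twist":[0,0,0],"fingers":1},{"linear":[0,-0.081,-0.084],"twist":[0,0,0],"fingers":1},{"linear":[0,-0.108,-0.112],"twist":[0,0,0],"fingers":1},{"linear":[0,-0.135,-0.14],"twist":[0,0,0],"fingers":1},{"linear":[0,-0.162,-0.168],"twist":[0,0,0],"fingers":1},{"linear":[0,-0.189,-0.196],"twist":[0,0,0],"fingers":1},{"linear":[0,-0.216,-0.224],"twist":[0,0,0],"fingers":1}]' 10
python3 -m creep '[{"linear":[0,-0.027,-0.028],"twist":[0,0,0],"fingers":1},{"linear":[0,-0.054,-0.056],"twist":[0,0,0],"fingers":1},{"linear":[0,-0.081,-0.084],"twist":[0,0,0],"fingers":1},{"linear":[0,-0.108,-0.112],"twist":[0,0,0],"fingers":1},{"linear":[0,-0.135,-0.14],"twist":[0,0,0],"fingers":1},{"linear":[0,-0.162,-0.168],"twist":[0,0,0],"fingers":1},{"linear":[0,-0.189,-0.196],"twist":[0,0,0],"fingers":1},{"linear":[0,-0.216,-0.224],"twist":[0,0,0],"fingers":1}]'
python3 -c "
from h import *
s=readout.get_state();print(s['joint_positions'].round(2),s['position'],s['tool_rot'],tgt([0.5765,-0.075,0.2325]))"
```

```text
time: 1.27
position: [0.3114, 0.3611, 0.2339]
tool_rot: [-1.031, 1.312, 1.032]
ft_force: [1.2, 0.2, 0.4]
grip_width: 0.478
time: 1.93
position: [0.4682, 0.0923, 0.2341]
tool_rot: [-1.031, 1.311, 1.031]
ft_force: [1.2, 0.9, 0.2]
grip_width: 0.008
[-0.75 -0.07  0.48  1.88  0.03  1.33  1.05] [0.46823391 0.09229849 0.23405375] [-1.03125769  1.3111257   1.03143765] [ 0.00150453 -0.14474973 -0.13695984]
```

```bash
python3 -m creep '[{"linear":[0,-0.028,-0.027],"twist":[0,0,0],"fingers":1},{"linear":[0,-0.056,-0.054],"twist":[0,0,0],"fingers":1},{"linear":[0,-0.084,-0.081],"twist":[0,0,0],"fingers":1},{"linear":[0,-0.112,-0.108],"twist":[0,0,0],"fingers":1},{"linear":[0,-0.144,-0.136],"twist":[0,0,0],"fingers":1},{"linear":[0,-0.144,-0.136],"twist":[0,0,0],"fingers":1},{"linear":[0,-0.144,-0.136],"twist":[0,0,0],"fingers":1},{"linear":[0,-0.144,-0.136],"twist":[0,0,0],"fingers":1}]'
python3 - <<'E'
from h import *
p=viewer.camera_params("wrist"); im,d=viewer.get_image("wrist"); cv2.imwrite("pics/w1.png",im[:,:,::-1])
print(np.array(p["cam_to_world"]).round(3).tolist())
for b in blobs("wrist",im,p,(0,0),(640,400),130,200,8000): print(b)
s=readout.get_state();print(s['joint_positions'].round(2),s['position'],s['ft_force'],tgt([0.6095,-0.118,0.12]))
for l in ("plug_ear_top","plug_second_top","plug_third_top","vent_plug_top"):
   print(l,[(np.round(r["centre"],4).tolist(),round(r["conf"],2)) for r in nets.place_of("wrist",l)])
E
```

```text
time: 2.6
position: [0.575, -0.0715, 0.2333]
tool_rot: [-1.031, 1.313, 1.032]
ft_force: [0.1, -0.7, -0.4]
grip_width: 0.002
[[0.237, 0.932, 0.275, 0.499], [0.972, -0.227, -0.068, -0.053], [-0.001, 0.283, -0.959, 0.384], [0.0, 0.0, 0.0, 1.0]]
([299.5, 145.3], 371, [0.5214, -0.0813, 0.0913])
([160.6, 163.1], 797, [0.5052, -0.2211, 0.0913])
([319.3, 195.8], 613, [0.5757, -0.0747, 0.0913])
([220.5, 210.0], 327, [0.5662, -0.1786, 0.0913])
([371.5, 204.4], 315, [0.5975, -0.0245, 0.0913])
([600.0, 216.0], 273, [0.6682, 0.2116, 0.0913])
[-0.52  0.19  0.69  1.65 -0.13  1.34  1.52] [ 0.57495618 -0.07055062  0.23342761] [ 0.27855999 -0.81976939 -0.41088958] [ 0.11335317 -0.04480989 -0.03812708]
plug_ear_top [([0.6093, -0.1207, 0.092], 0.73), ([0.577, -0.0779, 0.0003], 0.6)]
plug_second_top [([0.5206, -0.0844, 0.0916], 0.71), ([0.3607, -0.3159, 0.0889], 0.69)]
plug_third_top [([0.6729, 0.2101, 0.0907], 0.92), ([0.5984, -0.0218, 0.0902], 0.63)]
vent_plug_top [([0.5759, -0.0747, 0.091], 0.82)]
```

View pics/w1.png

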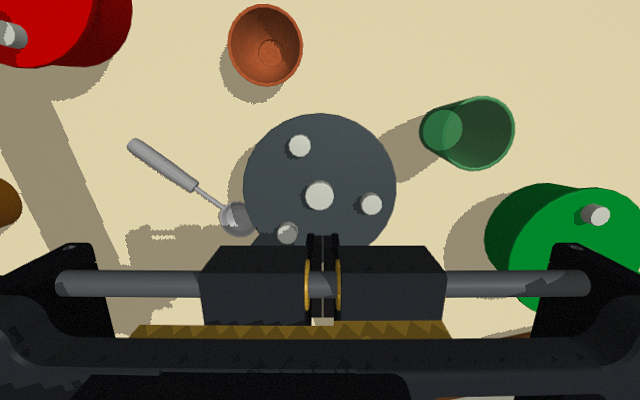

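The wrist view shows the grey dish at about (320,185), with its plugs at (299,145), (319,196), (371,204) and, just left of the fingers, the ear plug at (288,232). The wrist camera agrees with the top camera to about 1 mm, so I'll go above the ear plug.

```bash
python3 -m creep '[{"linear":[0,-0.022,-0.019],"twist":[0,0,0],"fingers":1},{"linear":[0.02,-0.0444,-0.0386],"twist":[0,0,0],"fingers":1},{"linear":[0.055,-0.0444,-0.0386],"twist":[0,0,0],"fingers":1},{"linear":[0.085,-0.0444,-0.0386],"twist":[0,0,0],"fingers":1},{"linear":[0.105,-0.0444,-0.0386],"twist":[0,0,0],"fingers":1},{"linear":[0.115,-0.0444,-0.0386],"twist":[0,0,0],"fingers":1},{"linear":[0.115,-0.0444,-0.0386],"twist":[0,0,0],"fingers":1},{"linear":[0.115,-0.0444,-0.0386],"twist":[0,0,0],"fingers":1}]'
python3 - <<'E'
from h import *
for n in("wrist","scene"):
  im,d=viewer.get_image(n); 
  cv2.imwrite(f"pics/{n}2.png",im[:,:,::-1] if n=="wrist" else cv2.resize(im[180:310,220:400,::-1],None,fx=4,fy=4))
s=readout.get_state();print(s['joint_positions'].round(2),s['position'],s['ft_force'],tgt([0.609,-0.1186,0.0935]))
E
```

```text
time: 3.52
position: [0.6097, -0.1196, 0.1193]
tool_rot: [-1.032, 1.312, 1.032]
ft_force: [-0.1, -0.4, 0.4]
grip_width: 0.005
[-0.39  0.39  0.68  1.68 -0.27  1.15  1.69] [ 0.61061304 -0.12008778  0.12062817] [-0.42505594 -0.1267138   0.77968229] [0.02712253 0.00200758 0.00104436]
```

View pics/wrist2.png

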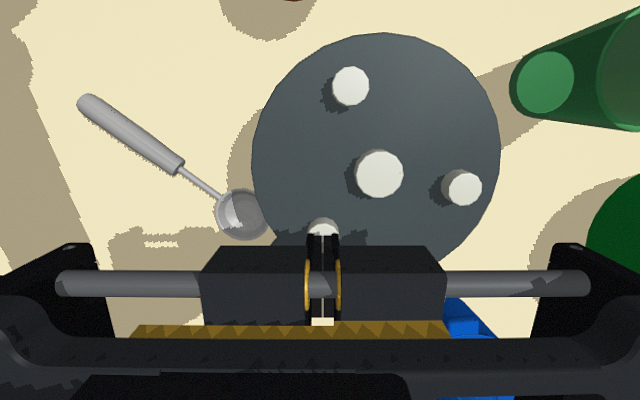

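View pics/scene2.png

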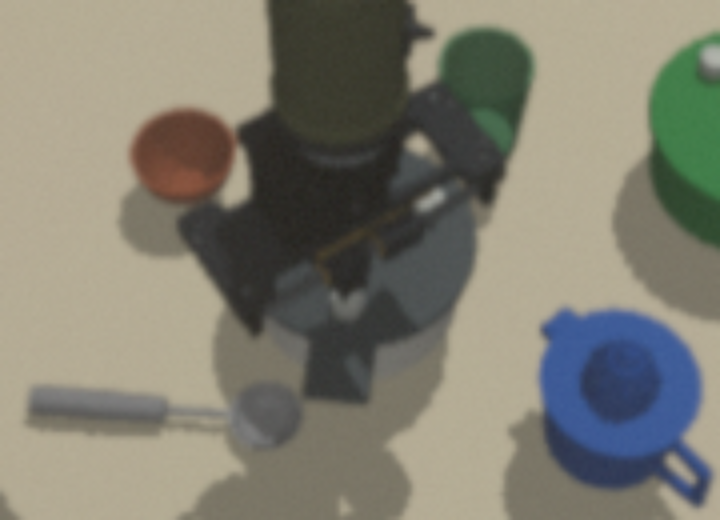

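The shut fingertips stand centred over the ear plug, seen at (322,225) in the wrist view. In the scene crop the plug shows right under the tips. Now I'll press gently.

```bash
python3 -m creep '[{"linear":[0.008,0.001,0],"twist":[0,0,0],"fingers":1},{"linear":[0.012,0.001,0.001],"twist":[0,0,0],"fingers":1},{"linear":[0.014,0.001,0.001],"twist":[0,0,0],"fingers":1},{"linear":[0.016,0.001,0.001],"twist":[0,0,0],"fingers":1},{"linear":[0.018,0.001,0.001],"twist":[0,0,0],"fingers":1},{"linear":[0.020,0.001,0.001],"twist":[0,0,0],"fingers":1},{"linear":[0.020,0.001,0.001],"twist":[0,0,0],"fingers":1}]'
python3 -m creep '[{"linear":[0.001,0,0],"twist":[0,0,0],"fingers":1},{"linear":[0.002,0,0],"twist":[0,0,0],"fingers":1},{"linear":[0.002,0,0],"twist":[0,0,0],"fingers":1}]'
```

```text
time: 4.2
position: [0.6086, -0.1187, 0.0985]
tool_rot: [-1.031, 1.313, 1.032]
ft_force: [-1.3, 1.0, 2.8]
grip_width: 0.005
time: 4.45
position: [0.6086, -0.1187, 0.0965]
tool_rot: [-1.031, 1.313, 1.032]
ft_force: [-1.1, 1.7, 3.4]
grip_width: 0.007
```

```bash
python3 -m creep '[{"linear":[0.001,0,0],"twist":[0,0,0],"fingers":1},{"linear":[0.002,0,0],"twist":[0,0,0],"fingers":1},{"linear":[0.002,0,0],"twist":[0,0,0],"fingers":1}]'
python3 -m creep '[{"linear":[0.001,0,0],"twist":[0,0,0],"fingers":1},{"linear":[0.001,0,0],"twist":[0,0,0],"fingers":1}]'
```

```text
time: 4.7
position: [0.6086, -0.1187, 0.0944]
tool_rot: [-1.031, 1.313, 1.032]
ft_force: [-0.6, 1.7, 1.9]
grip_width: 0.006
time: 4.87
position: [0.6086, -0.1187, 0.0934]
tool_rot: [-1.032, 1.312, 1.032]
ft_force: [-1.3, 1.8, 3.7]
grip_width: 0.008
```

```bash
python3 -m creep '[{"linear":[0.001,0,0],"twist":[0,0,0],"fingers":1},{"linear":[0.001,0,0],"twist":[0,0,0],"fingers":1}]'
python3 -m creep '[{"linear":[-0.008,0,0],"twist":[0,0,0],"fingers":1},{"linear":[-0.026,0,0],"twist":[0,0,0],"fingers":1},{"linear":[-0.046,0,0],"twist":[0,0,0],"fingers":1},{"linear":[-0.066,0,0],"twist":[0,0,0],"fingers":1},{"linear":[-0.066,0,0],"twist":[0,0,0],"fingers":1},{"linear":[-0.066,0,0],"twist":[0,0,0],"fingers":1}]'
python3 - <<'E'
from h import *
p=viewer.camera_params("wrist"); im,d=viewer.get_image("wrist"); cv2.imwrite("pics/w3.png",im[:,:,::-1])
for b in blobs("wrist",im,p,(0,0),(640,400),130,200,8000): print(b)
s=readout.get_state();print(s['position'],s['ft_force'],tgt([0.521,-0.0814,0.16]))
E
```

```text
time: 5.03
position: [0.6087, -0.1188, 0.0926]
tool_rot: [-1.031, 1.312, 1.032]
ft_force: [-1.1, 1.6, 4.5]
grip_width: 0.009
time: 5.53
position: [0.6094, -0.1197, 0.1599]
tool_rot: [-1.033, 1.311, 1.029]
ft_force: [-0.6, -0.2, -0.9]
grip_width: 0.008
([345.4, 90.9], 751, [0.5217, -0.0817, 0.0913])
([153.5, 129.0], 1502, [0.5136, -0.2226, 0.0913])
([369.7, 163.4], 1189, [0.5757, -0.075, 0.0913])
([234.7, 198.1], 869, [0.5774, -0.1815, 0.0913])
([440.5, 175.7], 600, [0.5975, -0.0247, 0.0913])
([323.2, 214.1], 514, [0.6063, -0.1182, 0.0913])
[ 0.60859634 -0.11933556  0.15863437] [ 0.19360206 -0.27734608 -0.21075065] [-0.00143185  0.09408851  0.01610566]
```

View pics/w3.png

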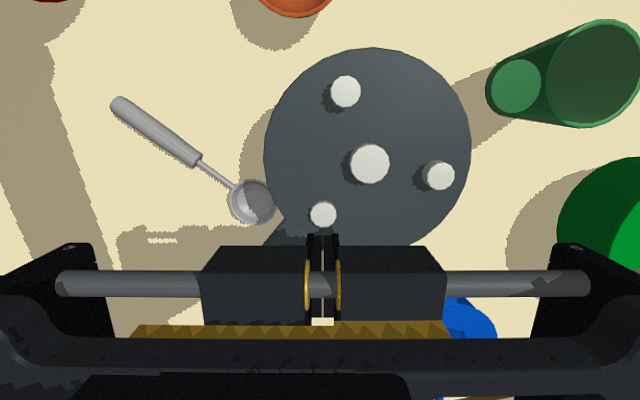

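The ear plug at (323,214) now sits visibly lower, with no shadow beside it, and the dish hasn't moved. The press force at the end was about 4.5 N, so it's home. Next is the second plug.

```bash
python3 -c "
from h import *
im,d=viewer.get_image('wrist');p=viewer.camera_params('wrist')
for u,v in [(323,214),(345,91),(370,163),(440,176),(380,110)]:
  z=np.median(d[v-2:v+3,u-2:u+3]);r,T=rays('wrist',[(u,v)],p);print(u,v,(T@np.r_[r[0]*z,z,1])[:3].round(4))
"
python3 -m creep '[{"linear":[0,0.036,0.006],"twist":[0,0,0],"fingers":1},{"linear":[0,0.072,0.012],"twist":[0,0,0],"fingers":1},{"linear":[0,0.0941,0.0161],"twist":[0,0,0],"fingers":1},{"linear":[0.020,0.0941,0.0161],"twist":[0,0,0],"fingers":1},{"linear":[0.035,0.0941,0.0161],"twist":[0,0,0],"fingers":1},{"linear":[0.045,0.0941,0.0161],"twist":[0,0,0],"fingers":1},{"linear":[0.045,0.0941,0.0161],"twist":[0,0,0],"fingers":1},{"linear":[0.045,0.0941,0.0161],"twist":[0,0,0],"fingers":1}]'
python3 - <<'E'
from h import *
p=viewer.camera_params("wrist"); im,d=viewer.get_image("wrist"); cv2.imwrite("pics/w4.png",im[:,:,::-1])
s=readout.get_state();print(s['position'],s['ft_force'],tgt([0.5213,-0.0814,0.0926]))
E
```

```text
323 214 [ 0.6066 -0.118   0.0832]
345 91 [ 0.5201 -0.0813  0.0899]
370 163 [ 0.5737 -0.0741  0.09  ]
440 176 [ 0.5956 -0.0248  0.0906]
380 110 [ 0.5387 -0.0576  0.0775]
time: 6.3
position: [0.5204, -0.0813, 0.1127]
tool_rot: [-1.031, 1.315, 1.032]
ft_force: [0.7, -0.5, 0.5]
grip_width: 0.006
[ 0.52111548 -0.08139999  0.11352574] [-0.840799   -0.13113067  0.71789398] [ 2.09256419e-02 -1.84758141e-04  6.17555556e-05]
```

View pics/w4.png

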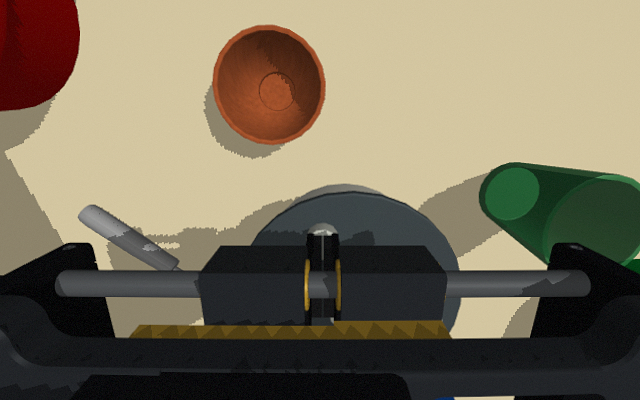

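The depth image puts the ear plug's top at 83 mm, with the others at about 90 mm and the lid at 77.5 mm, so that plug is home. The tips now stand over the second plug, at (322,228).

```bash
python3 -m creep '[{"linear":[0.006,0,0],"twist":[0,0,0],"fingers":1},{"linear":[0.010,0,0],"twist":[0,0,0],"fingers":1},{"linear":[0.013,0,0],"twist":[0,0,0],"fingers":1},{"linear":[0.015,0,0],"twist":[0,0,0],"fingers":1},{"linear":[0.017,0,0],"twist":[0,0,0],"fingers":1},{"linear":[0.018,0,0],"twist":[0,0,0],"fingers":1},{"linear":[0.018,0,0],"twist":[0,0,0],"fingers":1}]'
python3 -m creep '[{"linear":[0.001,0,0],"twist":[0,0,0],"fingers":1},{"linear":[0.002,0,0],"twist":[0,0,0],"fingers":1},{"linear":[0.002,0,0],"twist":[0,0,0],"fingers":1}]'
```

```text
time: 6.93
position: [0.5213, -0.0811, 0.0957]
tool_rot: [-1.032, 1.312, 1.031]
ft_force: [-0.7, 0.1, 2.0]
grip_width: 0.004
time: 7.18
position: [0.5212, -0.0811, 0.0936]
tool_rot: [-1.032, 1.312, 1.031]
ft_force: [0.4, -0.1, 2.7]
grip_width: 0.006
```

```bash
python3 -m creep '[{"linear":[0.001,0,0],"twist":[0,0,0],"fingers":1},{"linear":[0.001,0,0],"twist":[0,0,0],"fingers":1}]'
python3 -m creep '[{"linear":[-0.008,0,0],"twist":[0,0,0],"fingers":1},{"linear":[-0.026,0,0],"twist":[0,0,0],"fingers":1},{"linear":[-0.046,0,0],"twist":[0,0,0],"fingers":1},{"linear":[-0.067,0,0],"twist":[0,0,0],"fingers":1},{"linear":[-0.067,0,0],"twist":[0,0,0],"fingers":1},{"linear":[-0.067,0,0],"twist":[0,0,0],"fingers":1}]'
python3 - <<'E'
from h import *
p=viewer.camera_params("wrist"); im,d=viewer.get_image("wrist"); cv2.imwrite("pics/w5.png",im[:,:,::-1])
for c,a,x in blobs("wrist",im,p,(0,0),(640,400),130,200,8000):
  u,v=map(int,c); z=np.median(d[v-2:v+3,u-2:u+3]);r,T=rays('wrist',[(u,v)],p);print(c,a,x,(T@np.r_[r[0]*z,z,1])[:3].round(4))
s=readout.get_state();print(s['position'],s['ft_force'],tgt([0.5976,-0.0245,0.16]))
E
```

```text
time: 7.35
position: [0.5213, -0.0811, 0.0927]
tool_rot: [-1.032, 1.312, 1.031]
ft_force: [-0.9, -0.7, 4.1]
grip_width: 0.004
time: 7.85
position: [0.5213, -0.0808, 0.1605]
tool_rot: [-1.032, 1.311, 1.031]
ft_force: [-0.1, 0.5, 0.3]
grip_width: 0.006
[142.2, 213.2] 749 [0.4838, -0.2182, 0.0913] [ 0.4965 -0.2699  0.0186]
[321.2, 215.1] 498 [0.5187, -0.0808, 0.0913] [ 0.521  -0.0816  0.0843]
[ 0.52059023 -0.08064159  0.15942892] [-0.05940029 -0.28611288 -0.22643719] [-0.00056397 -0.06156712  0.07274531]
```

View pics/w5.png

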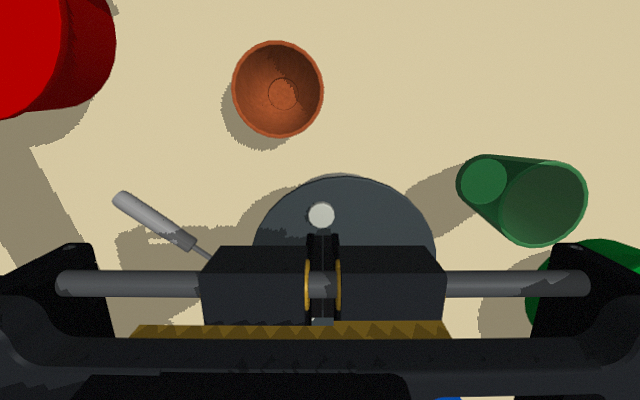

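The second plug, at (321,215), is now at 84 mm by depth, so it's home. Next is the third.

```bash
python3 -m creep '[{"linear":[0,-0.022,0.028],"twist":[0,0,0],"fingers":1},{"linear":[0,-0.044,0.054],"twist":[0,0,0],"fingers":1},{"linear":[0,-0.0609,0.073],"twist":[0,0,0],"fingers":1},{"linear":[0.020,-0.0609,0.073],"twist":[0,0,0],"fingers":1},{"linear":[0.035,-0.0609,0.073],"twist":[0,0,0],"fingers":1},{"linear":[0.045,-0.0609,0.073],"twist":[0,0,0],"fingers":1},{"linear":[0.045,-0.0609,0.073],"twist":[0,0,0],"fingers":1},{"linear":[0.045,-0.0609,0.073],"twist":[0,0,0],"fingers":1}]'
python3 - <<'E'
from h import *
p=viewer.camera_params("wrist"); im,d=viewer.get_image("wrist"); cv2.imwrite("pics/w6.png",im[:,:,::-1])
s=readout.get_state();print(s['position'],s['ft_force'],tgt([0.5976,-0.0245,0.0926]))
E
```

```text
time: 8.57
position: [0.5964, -0.0248, 0.1136]
tool_rot: [-1.03, 1.315, 1.032]
ft_force: [0.5, -0.4, 0.4]
grip_width: 0.006
[ 0.59714939 -0.02483186  0.11459797] [ 0.03735796 -0.88760891  0.9967633 ] [ 0.02199779 -0.00036756  0.00043116]
```

View pics/w6.png

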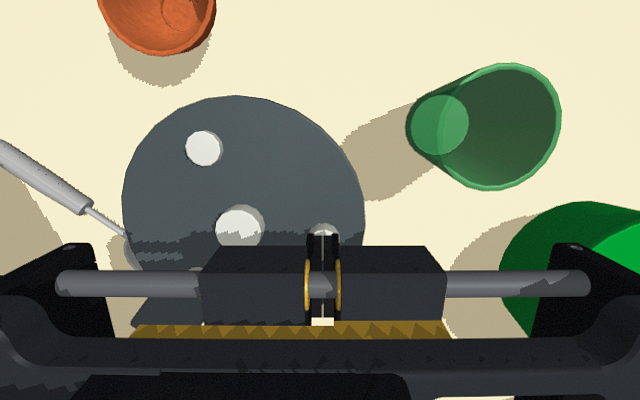

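The tips are over the third plug at (322,230), and the second plug at (204,148) stays down.

```bash
python3 -m creep '[{"linear":[0.006,0,0],"twist":[0,0,0],"fingers":1},{"linear":[0.010,0,0],"twist":[0,0,0],"fingers":1},{"linear":[0.013,0,0],"twist":[0,0,0],"fingers":1},{"linear":[0.015,0,0],"twist":[0,0,0],"fingers":1},{"linear":[0.017,0,0],"twist":[0,0,0],"fingers":1},{"linear":[0.019,0,0],"twist":[0,0,0],"fingers":1},{"linear":[0.019,0,0],"twist":[0,0,0],"fingers":1}]'
python3 -m creep '[{"linear":[0.001,0,0],"twist":[0,0,0],"fingers":1},{"linear":[0.002,0,0],"twist":[0,0,0],"fingers":1},{"linear":[0.002,0,0],"twist":[0,0,0],"fingers":1}]'
```

```text
time: 9.2
position: [0.5975, -0.0245, 0.0955]
tool_rot: [-1.032, 1.312, 1.031]
ft_force: [-0.1, -0.3, 2.1]
grip_width: 0.005
time: 9.45
position: [0.5976, -0.0245, 0.0936]
tool_rot: [-1.032, 1.312, 1.031]
ft_force: [-0.5, -0.2, 3.4]
grip_width: 0.006
```

```bash
python3 -m creep '[{"linear":[0.001,0,0],"twist":[0,0,0],"fingers":1},{"linear":[0.001,0,0],"twist":[0,0,0],"fingers":1}]'
python3 -m creep '[{"linear":[-0.008,0,0],"twist":[0,0,0],"fingers":1},{"linear":[-0.026,0,0],"twist":[0,0,0],"fingers":1},{"linear":[-0.046,0,0],"twist":[0,0,0],"fingers":1},{"linear":[-0.067,0,0],"twist":[0,0,0],"fingers":1},{"linear":[-0.067,0,0],"twist":[0,0,0],"fingers":1},{"linear":[-0.067,0,0],"twist":[0,0,0],"fingers":1}]'
python3 - <<'E'
from h import *
p=viewer.camera_params("wrist"); im,d=viewer.get_image("wrist"); cv2.imwrite("pics/w7.png",im[:,:,::-1])
for c,a,x in blobs("wrist",im,p,(0,0),(640,400),130,200,8000):
  u,v=map(int,c); z=np.median(d[v-2:v+3,u-2:u+3]);r,T=rays('wrist',[(u,v)],p);print(c,a,x,(T@np.r_[r[0]*z,z,1])[:3].round(4))
s=readout.get_state();print(s['position'],s['ft_force'],tgt([0.576,-0.0747,0.16]))
E
```

```text
time: 9.62
position: [0.5976, -0.0245, 0.0927]
tool_rot: [-1.032, 1.312, 1.031]
ft_force: [-0.7, 0.8, 3.5]
grip_width: 0.005
time: 10.12
position: [0.5981, -0.0244, 0.1608]
tool_rot: [-1.032, 1.311, 1.03]
ft_force: [0.1, 0.8, -1.0]
grip_width: 0.002
[225.4, 138.7] 635 [0.5215, -0.0787, 0.0913] [ 0.5209 -0.0815  0.0835]
[72.6, 163.4] 1547 [0.5106, -0.1986, 0.0913] [ 0.5065 -0.2624  0.0189]
[253.8, 205.2] 1117 [0.5752, -0.0737, 0.0913] [ 0.575  -0.0744  0.091 ]
[146.1, 214.7] 452 [0.5625, -0.1596, 0.0913] [ 0.5762 -0.2137  0.0135]
[322.2, 214.0] 521 [0.5949, -0.0236, 0.0913] [ 0.5974 -0.0244  0.0837]
[621.0, 231.8] 453 [0.6683, 0.2117, 0.0913] [0.6671 0.2109 0.092 ]
[ 0.59720971 -0.02430914  0.15950985] [ 0.15705769  0.57503317 -0.92505955] [-0.0005091   0.00869556 -0.05397646]
```

View pics/w7.png

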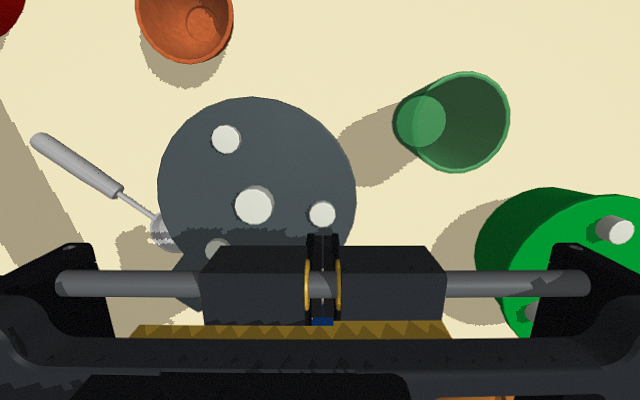

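The third plug, at (322,214), is at 84 mm and so home. The vent plug at (254,205) is still up at 91 mm. I'll press it now.

```bash
python3 -m creep '[{"linear":[0,0.005,-0.028],"twist":[0,0,0],"fingers":1},{"linear":[0,0.0091,-0.0539],"twist":[0,0,0],"fingers":1},{"linear":[0,0.0091,-0.0539],"twist":[0,0,0],"fingers":1},{"linear":[0.020,0.0091,-0.0539],"twist":[0,0,0],"fingers":1},{"linear":[0.035,0.0091,-0.0539],"twist":[0,0,0],"fingers":1},{"linear":[0.045,0.0091,-0.0539],"twist":[0,0,0],"fingers":1},{"linear":[0.045,0.0091,-0.0539],"twist":[0,0,0],"fingers":1},{"linear":[0.045,0.0091,-0.0539],"twist":[0,0,0],"fingers":1}]'
python3 -m creep '[{"linear":[0.006,0,0],"twist":[0,0,0],"fingers":1},{"linear":[0.010,0,0],"twist":[0,0,0],"fingers":1},{"linear":[0.013,0,0],"twist":[0,0,0],"fingers":1},{"linear":[0.015,0,0],"twist":[0,0,0],"fingers":1},{"linear":[0.017,0,0],"twist":[0,0,0],"fingers":1},{"linear":[0.019,0,0],"twist":[0,0,0],"fingers":1},{"linear":[0.019,0,0],"twist":[0,0,0],"fingers":1}]'
python3 -m creep '[{"linear":[0.001,0,0],"twist":[0,0,0],"fingers":1},{"linear":[0.002,0,0],"twist":[0,0,0],"fingers":1},{"linear":[0.002,0,0],"twist":[0,0,0],"fingers":1}]'
```

```text
time: 10.83
position: [0.5751, -0.0746, 0.1136]
tool_rot: [-1.031, 1.315, 1.033]
ft_force: [-0.2, 0.2, 0.2]
grip_width: 0.005
time: 11.42
position: [0.5761, -0.0746, 0.0956]
tool_rot: [-1.032, 1.312, 1.031]
ft_force: [0.1, 0.5, 2.7]
grip_width: 0.005
time: 11.67
position: [0.5761, -0.0746, 0.0936]
tool_rot: [-1.032, 1.312, 1.031]
ft_force: [1.0, 0.9, 3.1]
grip_width: 0.004
```

```bash
python3 -m creep '[{"linear":[0.001,0,0],"twist":[0,0,0],"fingers":1},{"linear":[0.001,0,0],"twist":[0,0,0],"fingers":1}]'
python3 -m creep '[{"linear":[-0.008,0,0],"twist":[0,0,0],"fingers":1},{"linear":[-0.026,0,0],"twist":[0,0,0],"fingers":1},{"linear":[-0.060,0,0],"twist":[0,0,0],"fingers":1},{"linear":[-0.095,0,0],"twist":[0,0,0],"fingers":1},{"linear":[-0.130,-0.02,0],"twist":[0,0,0],"fingers":1},{"linear":[-0.14,-0.05,0],"twist":[0,0,0],"fingers":1},{"linear":[-0.14,-0.08,0],"twist":[0,0,0],"fingers":1},{"linear":[-0.14,-0.08,0],"twist":[0,0,0],"fingers":1}]'
python3 -m creep '[{"linear":[0,0.035,0],"twist":[0,0,0],"fingers":1},{"linear":[0,0.07,0],"twist":[0,0,0],"fingers":1},{"linear":[0,0.105,0],"twist":[0,0,0],"fingers":1},{"linear":[0,0.0,-0],"twist":[0,0,0],"fingers":1},{"linear":[0,0,0],"twist":[0,0,0],"fingers":1},{"linear":[0,0,0],"twist":[0,0,0],"fingers":1},{"linear":[0,0,0],"twist":[0,0,0],"fingers":1},{"linear":[0,0,0],"twist":[0,0,0],"fingers":1}]'
python3 - <<'E'
from h import *
p=viewer.camera_params("wrist"); im,d=viewer.get_image("wrist"); cv2.imwrite("pics/w8.png",im[:,:,::-1])
for c,a,x in blobs("wrist",im,p,(0,0),(640,400),130,100,8000):
  u,v=map(int,c); z=np.median(d[v-1:v+2,u-1:u+2]);r,T=rays('wrist',[(u,v)],p);print(c,a,(T@np.r_[r[0]*z,z,1])[:3].round(4))
im,d=viewer.get_image("top"); cv2.imwrite("pics/top8.png",im[:,:,::-1])
s=readout.get_state();print(s['position'],s['ft_force'])
E
```

```text
time: 11.83
position: [0.5761, -0.0746, 0.0927]
tool_rot: [-1.032, 1.312, 1.031]
ft_force: [-0.6, 0.3, 4.4]
grip_width: 0.003
time: 12.5
position: [0.6573, -0.0943, 0.2318]
tool_rot: [-1.035, 1.313, 1.029]
ft_force: [-1.0, 1.2, -1.4]
grip_width: 0.005
time: 13.17
position: [0.6529, -0.094, 0.2317]
tool_rot: [-1.031, 1.316, 1.032]
ft_force: [0.6, 0.3, -0.1]
grip_width: 0.007
[301.9, 56.6] 442 [ 0.5208 -0.0822  0.0836]
[153.0, 95.2] 928 [ 0.5069 -0.2627  0.0194]
[322.8, 114.3] 728 [ 0.5757 -0.0756  0.0844]
[378.0, 124.1] 369 [ 0.5977 -0.0246  0.0839]
[220.7, 155.7] 576 [ 0.5928 -0.2118  0.0113]
[625.9, 139.4] 340 [0.6675 0.21   0.0918]
[288.4, 158.0] 346 [ 0.609  -0.1191  0.0839]
[612.7, 193.1] 563 [0.7215 0.1987 0.0917]
[563.0, 219.1] 281 [0.7382 0.147  0.0919]
[496.5, 332.4] 640 [ 1.7033  0.4789 -0.7524]
[478.7, 398.1] 196 [ 1.8728  0.3009 -0.5883]
[ 0.65240738 -0.09390652  0.23210698] [ 0.03912439  0.53616848 -0.12400844]
```

View pics/w8.png

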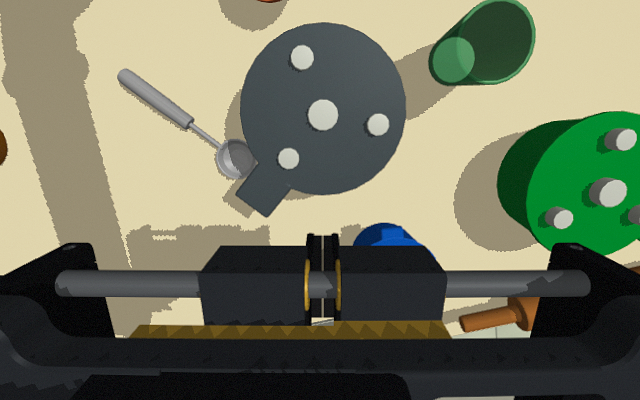

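View pics/top8.png

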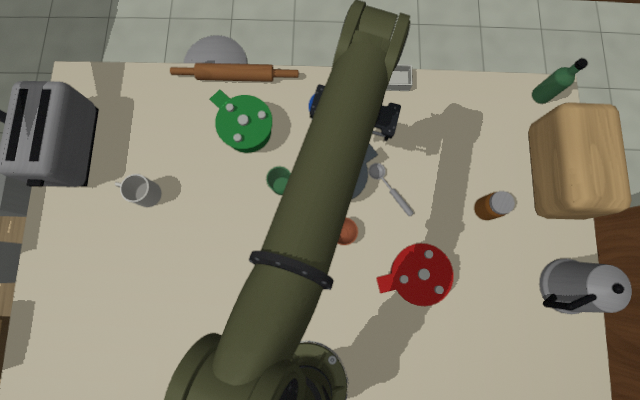

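All four plugs stand at about 84 mm (home). The wrist view shows them at (302,57), (323,114), (378,124) and (288,158), and the dish centre is unchanged within 1 mm. The bystanders sit where they were, and the arm is clear.

```bash
python3 -c "
from bench import job
print(job.close_job())"
```

```text
the job is handed in; nothing more can be done
None
```

I pushed all four plugs of the grey dish home with the shut fingertips, in the order asked: ear plug, next clockwise, last rim plug, then the vent. The job was handed in at about 13 s of the 51 s allowed, and no verdict was reported.

- **Force:** measured upward push peaked at about 4.5 N, well under the 25 N limit.
- **Plugs:** the last wrist depth check put all four tops at 83.6–84.4 mm, against 84 mm for fully home.
- **Dish:** its plugs stayed within about 1 mm of where they started, and the arm ended clear above it.
- **Bystanders:** I saw nothing moved in the last pictures. The arm hid most of the jug and part of the ramekin from the top camera, so those two were only partly checked.

No check failed. The one inconsistency was the trained networks' occasional stray and look-alike hits, which I ruled out against the pictures.

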